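# Unpile the ink cartridges into their colour cradles

## Task

Take apart the pile of four ink cartridges and lay each one flat in the cradle of its own colour, lengthwise and fully down inside the rim. Set them down gently: do not drop any or let any tip over.

Things in the scene. Friction and masses are not known exactly. Their poses are not given: they have to be found in the camera images.
- ink_cyan: Loose cyan ink cartridge, a brick 130 x 36 x 30 mm (x long, y wide, z up), 0.11 to 0.22 kg, with a grey cap at its +x end and a white label on top. Origin: centre of its underside. Starts in the pile's lower pair: side by side on a fixed 4 mm cardboard pad, 86 mm between centre lines; which is on which side varies.
- ink_magenta: Loose magenta ink cartridge, a brick 130 x 36 x 30 mm (x long, y wide, z up), 0.11 to 0.22 kg, with a grey cap at its +x end and a white label on top. Origin: centre of its underside. Starts in the pile's lower pair: side by side on a fixed 4 mm cardboard pad, 86 mm between centre lines; which is on which side varies.
- ink_yellow: Loose yellow ink cartridge, a brick 130 x 36 x 30 mm (x long, y wide, z up), 0.11 to 0.22 kg, with a grey cap at its +x end and a white label on top. Origin: centre of its underside. Starts in the pile's upper pair: laid across the lower two, 86 mm between centre lines, underside 34 mm over the table; which is on which side varies.
- ink_black: Loose black ink cartridge, a brick 130 x 36 x 30 mm (x long, y wide, z up), 0.11 to 0.22 kg, with a grey cap at its +x end and a white label on top. Origin: centre of its underside. Starts in the pile's upper pair: laid across the lower two, 86 mm between centre lines, underside 34 mm over the table; which is on which side varies.
- cradle_cyan: Fixed shallow white cradle, 156 x 62 mm outside (x long, y wide), 148 x 54 inside; floor 4 mm, rim 10 mm above the table. Floor panel cyan, as is a 22 mm tab (10 mm high) outside its -x end. Holds the cyan cartridge flat, lengthwise, either end forward. Origin: on the table under the centre of the 156 x 62 part (tab not counted); z up.
- cradle_magenta: Fixed shallow white cradle, 156 x 62 mm outside (x long, y wide), 148 x 54 inside; floor 4 mm, rim 10 mm above the table. Floor panel magenta, as is a 22 mm tab (10 mm high) outside its -x end. Holds the magenta cartridge flat, lengthwise, either end forward. Origin: on the table under the centre of the 156 x 62 part (tab not counted); z up.
- cradle_yellow: Fixed shallow white cradle, 156 x 62 mm outside (x long, y wide), 148 x 54 inside; floor 4 mm, rim 10 mm above the table. Floor panel yellow, as is a 22 mm tab (10 mm high) outside its -x end. Holds the yellow cartridge flat, lengthwise, either end forward. Origin: on the table under the centre of the 156 x 62 part (tab not counted); z up.
- cradle_black: Fixed shallow white cradle, 156 x 62 mm outside (x long, y wide), 148 x 54 inside; floor 4 mm, rim 10 mm above the table. Floor panel black, as is a 22 mm tab (10 mm high) outside its -x end. Holds the black cartridge flat, lengthwise, either end forward. Origin: on the table under the centre of the 156 x 62 part (tab not counted); z up.
Mind the look-alikes: they are no part of the job. Several things look just like the ink_cyan: the one meant starts farthest from the robot's base.

How it is judged:
At the end, for the whole second after the job is handed in: Each cartridge lies flat on the floor of the cradle of its own colour, inside the rim: centre within 14 mm of the cradle's, lengthwise within 0.2 rad (either end forward), tilt under 0.05 rad, underside 2 to 7 mm above the cradle's origin, at rest and not touched by the fingers (horizontal distance between ink_cyan and cradle_cyan below 0.014 m and z of ink_cyan in the frame of cradle_cyan between 0.002 and 0.007 m and angle between the x axis of ink_cyan and the x axis of cradle_cyan, either way round below 0.2 rad and angle between each of ink_cyan, ink_magenta, ink_yellow, ink_black's own z axis and vertical below 0.05 rad and linear speed of each of ink_cyan, ink_magenta, ink_yellow, ink_black below 0.02 m/s and contact force between the fingers and ink_cyan below 0.05 N and horizontal distance between ink_magenta and cradle_magenta below 0.014 m and z of ink_magenta in the frame of cradle_magenta between 0.002 and 0.007 m and angle between the x axis of ink_magenta and the x axis of cradle_magenta, either way round below 0.2 rad and contact force between the fingers and ink_magenta below 0.05 N and horizontal distance between ink_yellow and cradle_yellow below 0.014 m and z of ink_yellow in the frame of cradle_yellow between 0.002 and 0.007 m and angle between the x axis of ink_yellow and the x axis of cradle_yellow, either way round below 0.2 rad and contact force between the fingers and ink_yellow below 0.05 N and horizontal distance between ink_black and cradle_black below 0.014 m and z of ink_black in the frame of cradle_black between 0.002 and 0.007 m and angle between the x axis of ink_black and the x axis of cradle_black, either way round below 0.2 rad and contact force between the fingers and ink_black below 0.05 N).
It fails at once if a cartridge is tipped over (angle between any of ink_cyan, ink_magenta, ink_yellow, ink_black's own z axis and vertical above 0.6 rad).
It fails at once if a cartridge is dropped (falls free for more than about 30 mm) ((linear speed of ink_cyan above 0.75 m/s and contact force between the fingers and ink_cyan below 0.01 N) or (linear speed of ink_magenta above 0.75 m/s and contact force between the fingers and ink_magenta below 0.01 N) or (linear speed of ink_yellow above 0.75 m/s and contact force between the fingers and ink_yellow below 0.01 N) or (linear speed of ink_black above 0.75 m/s and contact force between the fingers and ink_black below 0.01 N)).
It also fails if it takes over 112 s, if anything falls off the work surface, if the arm or the gripper's body presses on something with over 40 N, if the wrist force passes 120 N, or if a joint passes its speed limit or range.

## Robot

A 7-joint arm with a two-finger parallel gripper is mounted at the origin on the work surface. World frame = base frame: x ahead of the robot, y to its left, z up, the work surface at z = 0. Lengths are in m, angles in rad, forces in N, time in s.
With the tool pointing down it reaches from about 0.425 to 0.925 m from the base axis. Payload 6.8 kg.
Tool frame: the origin (TCP) lies at the very end of the fingers, on their centre line; the grasp point (between the pads) lies 19 mm behind it; z points along the fingers, y is the line along which they close (so a half turn about z gives the same grasp; the last joint's range is limited). The gripper opens to 85 mm and grips with 20 to 120 N. Pads are 22 mm wide; open, the fingers measure 114 mm over their backs; the gripper's body (76 mm by 85 mm) begins 54 mm behind the grasp point. The pads swing forward as they close: fully open they stand 13 mm farther back than shut.
Start: joints at [1.02, 0.477, 0.022, 1.555, -0.011, 1.109, -0.083], TCP at [0.289, -0.61, 0.231] pointing down, gripper open.
Joint ranges: [-2.96, 2.96], [-0.34, 2.1], [-1.41, 1.46], [0.24, 2.44], [-1.37, 4.51], [0.17, 1.92], [-2.96, 2.96]. Speed limits (rad/s): [2.39, 2.39, 3.14, 3.14, 3.14, 3.14, 3.14].

## Interface

Orientations are given as a rotation vector (axis times angle).
In Python, from bench import r gives the robot as it stands.
- The arm moves only by the shell command python3 -m jog 'ROWS' [FORCE]. ROWS is JSON, a list of rows, each an object of numbers: "fingers": the finger opening in m, from 0 to 0.0854; "x", "y", "z": the shift along the tool's x, y, z in m; "rx", "ry", "rz": the turn, a rotation vector about the tool's x, y, z in degrees. In form: [{"fingers": .., "x": .., "y": .., "z": .., "rx": .., "ry": .., "rz": ..}, ...]. A call has 1 to 8 rows; each row shifts and turns the commanded pose from where the row before left it, along the tool's axes as they then stand; what a row does not reach is not made up. A row lasts 1/8 s, in which the tool goes at most 62.5 mm and 10.7 degrees, less where a joint would pass 70% of its speed; a pose out of reach is approached as far as the arm can. A call is refused whole if a number of a shift passes 0.0625 or a number of a turn 10.7, either way. A call with a gripper value outside its range is refused whole. The fingers move at their own pace and stop on an object; FORCE is the grip in N (left out, the last holds). Time passes only in rows, so rows that do not move let the fingers close. It gives the time, the measured TCP pose, the force, the opening and the grip force at its end, in the units of the state.
- r.get_obs(): the state, without advancing time (a new reading comes with each control period).
- r.grab_frame(name): name is "side" or "top"; returns (picture, depth): 420x560x3 uint8, red, green, blue; 420x560 float32, m along the optical axis (not along the pixel's ray), 0 where there is no reading.
- r.get_calibration(name): a dict with "mtx" (3x3 intrinsics, pixels), "extrinsics" (4x4, takes a point from camera to world coordinates). Camera axes: x right, y down, z forward; pixel columns grow to the right and rows downward; lengths in m; the calibration is good to about 2 mm. A picture is of the moment at which its call begins. get_calibration takes no time and is no camera call.
- r.hand_in(): hands the job in; it is judged then, once.
Trained networks look in the newest picture that a camera, given by its name, has taken for a name from the list of things; names that differ only in an ending like _2 or _b are one class to them, and where a whole thing is asked for, a point or a joint stands for the part that bears it (a point fixed in the world has none). Each returns a list of dicts, best first, with "score" (0 to 1); they miss things now and then, are a little off and sometimes report something else, mostly with a low value. They report only what shows in the picture. A call takes as long as a camera call. They do not tell look-alikes from the thing itself.
- r.search_frame(target, camera): "xyz" ([x, y, z] in m, in world coordinates, good to about 4 mm: the middle of the surface that is visible of it).
- r.landmark_of(target, camera): "xyz" ([x, y, z] in m, in world coordinates, good to about 4 mm: a listed point, or the origin of a listed thing).
The state is a dict: "clock": time; "joints": joint angles; "qvel": joint speeds; "tau": joint torques, N m; "tcp_pos": TCP position; "orientation": TCP orientation; "contact_force": force on the tool from outside, world axes, zero at the start; "moment": the same for the moment, N m; "grip_width": finger opening in m; "gripper_force": force on a finger pad.
Only numpy, scipy, OpenCV 4.12 (cv2) and the standard library are available. Lean on these libraries where they do the work, as an engineer would, in place of code of your own. Each camera call takes 0.05 s, during which the arm holds its last target. There are 200 camera calls.

## Working session

There is one attempt and no reset: what is moved stays moved. The work goes in short steps, Python scripts to look and compute and a shell command to move; the robot and the scene stay as the last step left them, time stands still between calls to the robot, and variables do not carry over. Pictures are saved under pics/ and viewed, at most 14 in all, crops included, and the job is handed in when it is done.

```bash
mkdir -p pics; ls; python3 - <<'E'
from bench import r
import cv2,numpy as np
for c in("top","side"):
    p,d=r.grab_frame(c); cv2.imwrite(f"pics/{c}0.png",p[:,:,::-1]); np.savez(f"pics/{c}0.npz",p=p,d=d)
    k=r.get_calibration(c); print(c,k["mtx"].round(1).tolist(),k["extrinsics"].round(3).tolist())
    for n in("ink_cyan","ink_magenta","ink_yellow","ink_black","cradle_cyan","cradle_magenta","cradle_yellow","cradle_black"):
        print(n,[(np.round(e["xyz"],3).tolist(),round(e["score"],2)) for e in r.landmark_of(n,c)])
print(r.get_obs())
E
```

```text
pics
top [[454.0, 0.0, 274.0], [0.0, 454.0, 216.3], [0.0, 0.0, 1.0]] [[0.003, -0.99, 0.138, 0.265], [-1.0, -0.007, -0.027, 0.023], [0.028, -0.138, -0.99, 1.21], [0.0, 0.0, 0.0, 1.0]]
ink_cyan [([0.272, 0.335, 0.003], 0.96), ([0.495, 0.24, 0.007], 0.66), ([0.532, 0.386, -0.002], 0.52)]
ink_magenta [([0.495, 0.158, 0.004], 0.73)]
ink_yellow [([0.541, 0.197, 0.034], 0.68)]
ink_black [([0.454, 0.193, 0.032], 0.71)]
cradle_cyan [([0.549, -0.004, 0.001], 0.84)]
cradle_magenta [([0.528, 0.386, -0.004], 0.56)]
cradle_yellow [([0.477, -0.37, 0.003], 0.92)]
cradle_black [([0.532, -0.195, 0.004], 0.7)]
side [[431.0, 0.0, 280.4], [0.0, 431.0, 209.4], [0.0, 0.0, 1.0]] [[-0.995, -0.073, 0.073, 0.338], [-0.103, 0.683, -0.723, 0.882], [0.003, -0.726, -0.687, 0.902], [0.0, 0.0, 0.0, 1.0]]
ink_cyan [([0.492, 0.237, 0.001], 0.74), ([0.274, 0.324, -0.001], 0.65)]
ink_magenta [([0.496, 0.153, 0.003], 0.83)]
ink_yellow [([0.539, 0.198, 0.034], 0.61)]
ink_black [([0.454, 0.196, 0.037], 0.96)]
cradle_cyan [([0.551, 0.002, 0.0], 0.65)]
cradle_magenta [([0.521, 0.379, -0.001], 0.91), ([0.529, -0.198, 0.002], 
[... 189 characters left out ...]
]
{'clock': 0.9, 'joints': array([ 1.01990016,  0.47698229,  0.02238946,  1.55540134, -0.01147958,
        1.10933064, -0.08308768]), 'qvel': array([-0.00032861,  0.00206273,  0.00036506,  0.00044971,  0.00076121,
       -0.00133311, -0.00049568]), 'tau': array([ 1.19790515e-03, -5.96315217e+01,  1.60735611e+00, -2.81545562e+01,
        1.26208647e-02,  1.55078022e-03, -5.62357116e-06]), 'tcp_pos': array([ 0.28922453, -0.60990453,  0.23131903]), 'orientation': array([3.06490115e+00, 6.89887645e-01, 3.97381254e-06]), 'contact_force': array([-0.41702284,  0.02306126, -0.20140766]), 'moment': array([-0.03641597, -0.01354253,  0.06100015]), 'gripper_force': 0.0, 'grip_width': 0.0857154735437715}
```

View pics/top0.png

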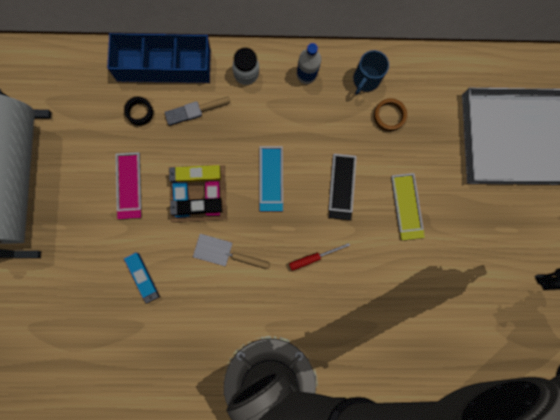

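View pics/side0.png

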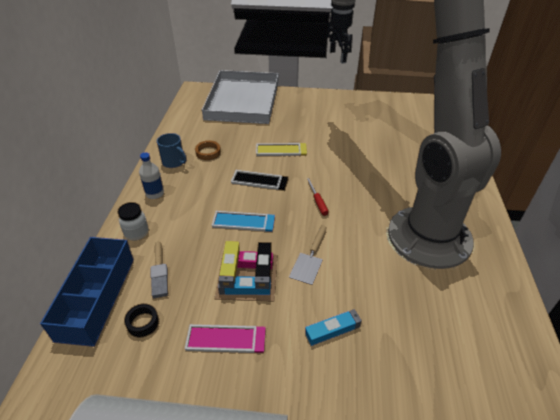

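The top view shows the cyan candidates: the free cartridge at px (141,277), about 0.43 m from the base, and the pile's lower-left one at px (181,195), about 0.55 m away. The pile one fits: it is the farther one and sits in the lower pair. I'll confirm it in a crop and measure poses with the calibration.

```bash
cat > h.py <<'E'
import numpy as np, cv2
from bench import r
from scipy.spatial.transform import Rotation as R
def world(c,d):
    k=r.get_calibration(c);K=k["mtx"];E=k["extrinsics"]
    v,u=np.mgrid[:d.shape[0],:d.shape[1]]
    P=np.stack([(u-K[0,2])*d/K[0,0],(v-K[1,2])*d/K[1,1],d],-1)
    return P@E[:3,:3].T+E[:3,3]
def masks(p):
    h=cv2.cvtColor(p,cv2.COLOR_RGB2HSV);H,S,V=[h[...,i].astype(int) for i in range(3)]
    return dict(cyan=(abs(H-100)<10)&(S>150)&(V>90),magenta=(abs(H-165)<12)&(S>130),yellow=(abs(H-31)<6)&(S>170)&(V>90),black=V<45)
def rect(pts):
    (cx,cy),(w,h),a=cv2.minAreaRect((pts*1000).astype(np.float32))
    if w<h: w,h,a=h,w,a+90
    return np.round([cx/1000,cy/1000,(a+90)%180-90,w,h],3).tolist()
def big(m):
    n,l,s,_=cv2.connectedComponentsWithStats(m.astype(np.uint8))
    return l==1+np.argmax(s[1:,4])
def go(x,y,z,phi):  # phi: world angle of tool y, deg (mod 180)
    o=r.get_obs();M=R.from_rotvec(o["orientation"]).as_matrix();c=np.degrees(np.arctan2(M[1,1],M[0,1]))
    d=(phi-c+90)%180-90
    t=np.array([x,y,z])-o["tcp_pos"]; ph=np.radians(c+d); Y=np.array([np.cos(ph),np.sin(ph),0]);X=np.array([-Y[1],Y[0],0])
    print("t",round(o["clock"],2),"tcp",o["tcp_pos"].round(4),"phi",c.round(1),"tilt",np.degrees(np.arccos(-M[2,2])).round(2),"w",round(o["grip_width"],4))
    print("shift before turn mm",(M.T@t*1000).round(1),"| rz",-d.round(1),"| after turn mm",[round(float(X@t)*1000,1),round(float(Y@t)*1000,1),round(-t[2]*1000,1)])
E
python3 - <<'E'
from h import *
f=np.load("pics/top0.npz");p,d=f["p"],f["d"];W=world("top",d);mk=masks(p)
near=lambda x,y,q:(np.hypot(W[...,0]-x,W[...,1]-y)<q)
for n,x,y in(("cyan",.55,0),("magenta",.525,.383),("yellow",.477,-.37),("black",.53,-.197)):
    m=big(mk[n]&near(x,y,.1)&(W[...,2]<.03));print("cradle",n,rect(W[m][:,:2]),m.sum(),W[m][:,2].mean().round(3))
    w=near(x,y,.12)&(W[...,2]<.03)&(p.min(-1)>100)
    if w.any(): w=big(w); print("  rim",rect(W[w][:,:2]),w.sum())
hi=near(.497,.197,.11)&(W[...,2]>.05)
for n,s in(("black",W[...,0]<.497),("yellow",W[...,0]>.497)):
    m=big(hi&s);print("ink",n,rect(W[m][:,:2]),m.sum(),np.median(W[m][:,2]).round(3))
lo=near(.497,.197,.11)&(W[...,2]>.022)&(W[...,2]<.045)
for n,s in(("magenta",W[...,1]<.197),("cyan",W[...,1]>.197)):
    m=lo&s;print("ink",n,rect(W[m][:,:2]),m.sum(),np.median(W[m][:,2]).round(3))
cv2.imwrite("pics/crop0.png",cv2.resize(p[130:320,90:330,::-1],None,fx=3,fy=3,interpolation=2))
go(.541,.197,.13,0)
E
```

```text
cradle cyan [0.549, -0.002, 0.244, 142.547, 43.895] 868 0.005
  rim [0.55, -0.002, 0.41, 159.147, 60.246] 283
cradle magenta [0.526, 0.383, 3.513, 144.601, 51.341] 970 0.006
  rim [0.527, 0.384, 3.539, 158.977, 67.895] 214
cradle yellow [0.476, -0.371, 6.439, 141.119, 46.628] 825 0.005
  rim [0.476, -0.371, 6.867, 159.727, 63.458] 203
cradle black [0.528, -0.196, -5.008, 142.031, 47.305] 862 0.005
  rim [0.529, -0.197, -6.005, 160.332, 63.096] 212
ink black [0.451, 0.19, -85.21, 129.227, 36.867] 750 0.065
ink yellow [0.537, 0.195, -86.392, 128.606, 37.043] 745 0.065
ink magenta [0.479, 0.161, 0.467, 94.529, 69.846] 298 0.035
ink cyan [0.473, 0.226, 2.248, 90.557, 59.677] 294 0.035
t 0.9 tcp [ 0.2892 -0.6099  0.2313] phi -64.6 tilt 0.0 w 0.0857
shift before turn mm [ 573.2 -621.2  101.3] | rz -64.6 | after turn mm [806.9, 251.8, np.float64(101.3)]
```

View pics/crop0.png

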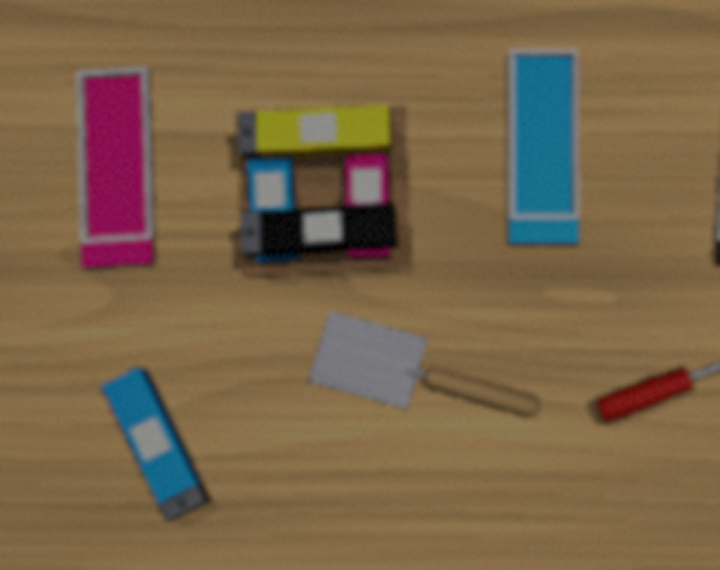

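The crop confirms it. The pile's lower pair is cyan (crop 270,190; white label showing) and magenta (365,190), under yellow (320,128) and black (320,230). The loose cyan at (155,440) is the look-alike, since it is nearer the base.

```bash
python3 -m jog '[{"rz":-9.8,"z":0.0145,"fingers":0.0854},{"rz":-9.8,"z":0.0145},{"rz":-9.8,"z":0.0145},{"rz":-9.8,"z":0.0145},{"rz":-9.8,"z":0.0145},{"rz":-9.8,"z":0.0145},{"rz":-9.8,"z":0.0143},{"x":0.05,"y":0.02}]' 40
python3 -m jog '[{"x":0.0567,"y":0.022},{"x":0.0567,"y":0.022},{"x":0.0567,"y":0.022},{"x":0.0567,"y":0.022},{"x":0.0567,"y":0.022},{"x":0.0567,"y":0.022},{"x":0.0567,"y":0.022},{"x":0.0567,"y":0.022}]'
python3 -c "
from h import *
go(.539,.196,.042,4)"
```

```text
t 0.9 tcp [ 0.2892 -0.6099  0.2313] phi -64.6 tilt 0.0 w 0.0857
shift before turn mm [ 571.  -621.2  189.3] | rz -68.6 | after turn mm [786.5, 305.4, np.float64(189.3)]validation failed for argument at $[0]...
validation failed for argument at $[0]...
```

```bash
python3 -m jog '[{"fingers":0.085,"x":0,"y":0,"z":0.0145,"rx":0,"ry":0,"rz":-9.8},{"fingers":0.085,"x":0,"y":0,"z":0.0145,"rx":0,"ry":0,"rz":-9.8},{"fingers":0.085,"x":0,"y":0,"z":0.0145,"rx":0,"ry":0,"rz":-9.8},{"fingers":0.085,"x":0,"y":0,"z":0.0145,"rx":0,"ry":0,"rz":-9.8},{"fingers":0.085,"x":0,"y":0,"z":0.0145,"rx":0,"ry":0,"rz":-9.8},{"fingers":0.085,"x":0,"y":0,"z":0.0145,"rx":0,"ry":0,"rz":-9.8},{"fingers":0.085,"x":0,"y":0,"z":0.0145,"rx":0,"ry":0,"rz":-9.8},{"fingers":0.085,"x":0.05,"y":0.02,"z":0,"rx":0,"ry":0,"rz":0}]' 40
python3 -m jog '[{"fingers":0.085,"x":0.0567,"y":0.022,"z":0,"rx":0,"ry":0,"rz":0},{"fingers":0.085,"x":0.0567,"y":0.022,"z":0,"rx":0,"ry":0,"rz":0},{"fingers":0.085,"x":0.0567,"y":0.022,"z":0,"rx":0,"ry":0,"rz":0},{"fingers":0.085,"x":0.0567,"y":0.022,"z":0,"rx":0,"ry":0,"rz":0},{"fingers":0.085,"x":0.0567,"y":0.022,"z":0,"rx":0,"ry":0,"rz":0},{"fingers":0.085,"x":0.0567,"y":0.022,"z":0,"rx":0,"ry":0,"rz":0},{"fingers":0.085,"x":0.0567,"y":0.022,"z":0,"rx":0,"ry":0,"rz":0},{"fingers":0.085,"x":0.0567,"y":0.022,"z":0,"rx":0,"ry":0,"rz":0}]'
python3 -c "
from h import *
go(.539,.196,.042,4)"
```

```text
clock: 1.9
tcp_pos: [0.3026, -0.5612, 0.128]
orientation: [-2.148, -2.291, 0.002]
contact_force: [1.2, 0.5, 0.2]
grip_width: 0.0848
gripper_force: 0.0
clock: 2.9
tcp_pos: [0.4506, -0.0923, 0.1303]
orientation: [2.143, 2.296, 0.001]
contact_force: [0.5, -0.7, -0.7]
grip_width: 0.0848
gripper_force: 0.0
t 2.9 tcp [ 0.4506 -0.0923  0.1303] phi 3.9 tilt 0.08 w 0.0848
shift before turn mm [281.6 107.9  88.2] | rz -0.1 | after turn mm [281.4, 108.3, np.float64(88.3)]
```

```bash
python3 -m jog '[{"fingers":0.085,"x":0.054,"y":0.021,"z":0,"rx":0,"ry":0,"rz":0},{"fingers":0.085,"x":0.054,"y":0.021,"z":0,"rx":0,"ry":0,"rz":0},{"fingers":0.085,"x":0.054,"y":0.021,"z":0,"rx":0,"ry":0,"rz":0},{"fingers":0.085,"x":0.054,"y":0.021,"z":0,"rx":0,"ry":0,"rz":0},{"fingers":0.085,"x":0.054,"y":0.021,"z":0,"rx":0,"ry":0,"rz":0},{"fingers":0.085,"x":0,"y":0,"z":0,"rx":0,"ry":0,"rz":0},{"fingers":0.085,"x":0,"y":0,"z":0,"rx":0,"ry":0,"rz":0}]'
python3 -c "
from h import *
go(.539,.196,.042,4)"
```

```text
clock: 3.78
tcp_pos: [0.5358, 0.1821, 0.1295]
orientation: [2.143, 2.297, -0.002]
contact_force: [-0.1, -0.9, -0.4]
grip_width: 0.085
gripper_force: 0.0
t 3.77 tcp [0.5358 0.1821 0.1295] phi 4.0 tilt 0.06 w 0.085
shift before turn mm [13.7  4.2 87.5] | rz -0.0 | after turn mm [13.6, 4.2, np.float64(87.5)]
```

```bash
python3 -m jog '[{"fingers":0.085,"x":0.0137,"y":0.0042,"z":0.02,"rx":0,"ry":0,"rz":0},{"fingers":0.085,"x":0,"y":0,"z":0.035,"rx":0,"ry":0,"rz":0},{"fingers":0.085,"x":0,"y":0,"z":0.02,"rx":0,"ry":0,"rz":0},{"fingers":0.085,"x":0,"y":0,"z":0.0125,"rx":0,"ry":0,"rz":0},{"fingers":0.085,"x":0,"y":0,"z":0,"rx":0,"ry":0,"rz":0},{"fingers":0.03,"x":0,"y":0,"z":0,"rx":0,"ry":0,"rz":0},{"fingers":0.03,"x":0,"y":0,"z":0,"rx":0,"ry":0,"rz":0},{"fingers":0.03,"x":0,"y":0,"z":0,"rx":0,"ry":0,"rz":0}]' 40
python3 -m jog '[{"fingers":0.03,"x":0,"y":0,"z":0,"rx":0,"ry":0,"rz":0},{"fingers":0.03,"x":0,"y":0,"z":0,"rx":0,"ry":0,"rz":0}]'
```

```text
clock: 4.78
tcp_pos: [0.5398, 0.1968, 0.0432]
orientation: [2.143, 2.296, 0.002]
contact_force: [0.6, -0.1, 0.2]
grip_width: 0.0355
gripper_force: 40.4
clock: 5.03
tcp_pos: [0.5398, 0.1969, 0.0432]
orientation: [2.143, 2.296, 0.002]
contact_force: [0.3, -0.7, 7.0]
grip_width: 0.0354
gripper_force: 41.2
```

```bash
python3 -m jog '[{"fingers":0.03,"x":0,"y":0,"z":-0.015,"rx":0,"ry":0,"rz":0},{"fingers":0.03,"x":0,"y":0,"z":-0.035,"rx":0,"ry":0,"rz":0},{"fingers":0.03,"x":0,"y":0,"z":-0.035,"rx":0,"ry":0,"rz":5.4},{"fingers":0.03,"x":0,"y":0,"z":0,"rx":0,"ry":0,"rz":10},{"fingers":0.03,"x":0,"y":0,"z":0,"rx":0,"ry":0,"rz":10},{"fingers":0.03,"x":0,"y":0,"z":0,"rx":0,"ry":0,"rz":10},{"fingers":0.03,"x":0,"y":0,"z":0,"rx":0,"ry":0,"rz":10},{"fingers":0.03,"x":0,"y":0,"z":0,"rx":0,"ry":0,"rz":10}]'
python3 -m jog '[{"fingers":0.03,"x":0,"y":0,"z":0,"rx":0,"ry":0,"rz":10},{"fingers":0.03,"x":0,"y":0,"z":0,"rx":0,"ry":0,"rz":10},{"fingers":0.03,"x":0,"y":0,"z":0,"rx":0,"ry":0,"rz":10},{"fingers":0.03,"x":0,"y":0,"z":0,"rx":0,"ry":0,"rz":2},{"fingers":0.03,"x":0,"y":0,"z":0,"rx":0,"ry":0,"rz":0}]'
python3 -c "
from h import *
go(.476,-.371,.0132,-83.4)"
```

```text
clock: 6.02
tcp_pos: [0.5389, 0.1967, 0.1279]
orientation: [-2.968, -1.029, -0.0]
contact_force: [1.0, 0.8, -1.4]
grip_width: 0.035
gripper_force: 40.3
clock: 6.65
tcp_pos: [0.5391, 0.1967, 0.1276]
orientation: [-3.136, -0.184, -0.0]
contact_force: [-0.8, 0.7, -1.0]
grip_width: 0.0348
gripper_force: 40.3
t 6.65 tcp [0.5391 0.1967 0.1276] phi -83.3 tilt 0.01 w 0.0348
shift before turn mm [-129.2  556.4  114.3] | rz 0.1 | after turn mm [-127.9, 556.7, np.float64(114.4)]
```

```bash
python3 -m jog '[{"fingers":0.03,"x":-0.008,"y":0.036,"z":0,"rx":0,"ry":0,"rz":0},{"fingers":0.03,"x":-0.012,"y":0.052,"z":0,"rx":0,"ry":0,"rz":0},{"fingers":0.03,"x":-0.012,"y":0.052,"z":0,"rx":0,"ry":0,"rz":0},{"fingers":0.03,"x":-0.012,"y":0.052,"z":0,"rx":0,"ry":0,"rz":0},{"fingers":0.03,"x":-0.012,"y":0.052,"z":0,"rx":0,"ry":0,"rz":0},{"fingers":0.03,"x":-0.012,"y":0.052,"z":0,"rx":0,"ry":0,"rz":0},{"fingers":0.03,"x":-0.012,"y":0.052,"z":0,"rx":0,"ry":0,"rz":0},{"fingers":0.03,"x":-0.012,"y":0.052,"z":0,"rx":0,"ry":0,"rz":0}]'
python3 -m jog '[{"fingers":0.03,"x":-0.012,"y":0.052,"z":0,"rx":0,"ry":0,"rz":0},{"fingers":0.03,"x":-0.012,"y":0.052,"z":0.02,"rx":0,"ry":0,"rz":0},{"fingers":0.03,"x":-0.012,"y":0.052,"z":0.02,"rx":0,"ry":0,"rz":0},{"fingers":0.03,"x":0,"y":0,"z":0.02,"rx":0,"ry":0,"rz":0},{"fingers":0.03,"x":0,"y":0,"z":0,"rx":0,"ry":0,"rz":0},{"fingers":0.03,"x":0,"y":0,"z":0,"rx":0,"ry":0,"rz":0}]'
python3 - <<'E'
from h import *
go(.476,-.371,.0132,-83.4)
p,d=r.grab_frame("side"); cv2.imwrite("pics/s1.png",cv2.resize(p[60:240,130:430,::-1],None,fx=2.5,fy=2.5))
E
```

```text
clock: 7.65
tcp_pos: [0.4933, -0.2129, 0.1276]
orientation: [-3.136, -0.184, -0.001]
contact_force: [0.6, -0.1, -1.0]
grip_width: 0.0357
gripper_force: 40.4
clock: 8.4
tcp_pos: [0.4764, -0.3696, 0.068]
orientation: [-3.136, -0.184, -0.001]
contact_force: [-0.0, 0.6, -2.0]
grip_width: 0.035
gripper_force: 40.5
t 8.4 tcp [ 0.4764 -0.3696  0.068 ] phi -83.3 tilt 0.05 w 0.035
shift before turn mm [-0.6  1.4 54.8] | rz 0.1 | after turn mm [-0.6, 1.3, np.float64(54.8)]
```

View pics/s1.png

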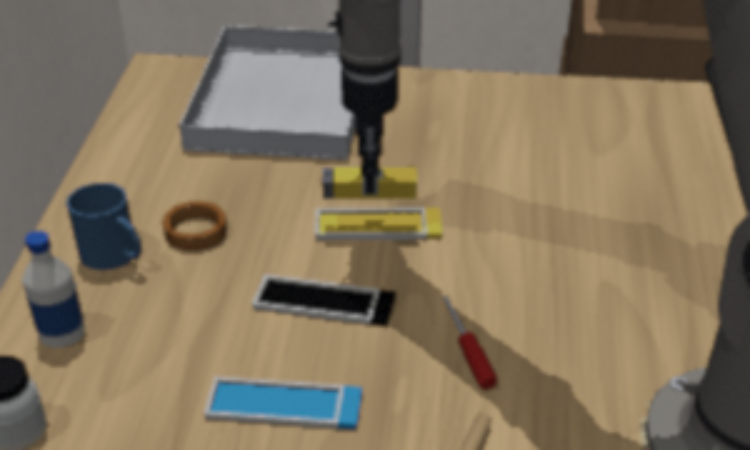

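The crop shows the yellow cartridge held level at (370,182), above its cradle at (372,222) and centred. I'll lower it.

```bash
python3 -m jog '[{"fingers":0.03,"x":-0.0005,"y":0.0013,"z":0.02,"rx":0,"ry":0,"rz":0},{"fingers":0.03,"x":0,"y":0,"z":0.015,"rx":0,"ry":0,"rz":0},{"fingers":0.03,"x":0,"y":0,"z":0.01,"rx":0,"ry":0,"rz":0},{"fingers":0.03,"x":0,"y":0,"z":0.005,"rx":0,"ry":0,"rz":0},{"fingers":0.03,"x":0,"y":0,"z":0.002,"rx":0,"ry":0,"rz":0},{"fingers":0.03,"x":0,"y":0,"z":0.001,"rx":0,"ry":0,"rz":0},{"fingers":0.03,"x":0,"y":0,"z":0.001,"rx":0,"ry":0,"rz":0},{"fingers":0.03,"x":0,"y":0,"z":0,"rx":0,"ry":0,"rz":0}]'
```

```text
clock: 9.45
tcp_pos: [0.4754, -0.3718, 0.0135]
orientation: [3.136, 0.18, 0.0]
contact_force: [0.3, 0.7, -1.5]
grip_width: 0.0351
gripper_force: 40.5
```

```bash
python3 -m jog '[{"fingers":0.03,"x":0,"y":0,"z":0.0007,"rx":0,"ry":0,"rz":0},{"fingers":0.03,"x":0,"y":0,"z":0,"rx":0,"ry":0,"rz":0}]';python3 -m jog '[{"fingers":0.03,"x":0,"y":0,"z":0.0007,"rx":0,"ry":0,"rz":0},{"fingers":0.03,"x":0,"y":0,"z":0,"rx":0,"ry":0,"rz":0}]'
```

```text
clock: 9.7
tcp_pos: [0.4755, -0.3718, 0.0132]
orientation: [3.136, 0.18, 0.001]
contact_force: [-2.6, 1.2, 4.9]
grip_width: 0.0355
gripper_force: 41.2
clock: 9.95
tcp_pos: [0.4755, -0.3718, 0.0132]
orientation: [3.136, 0.18, 0.001]
contact_force: [-2.8, 3.0, 12.3]
grip_width: 0.0354
gripper_force: 42.1
```

```bash
python3 -m jog '[{"fingers":0.05,"x":0,"y":0,"z":-0.0005,"rx":0,"ry":0,"rz":0},{"fingers":0.06,"x":0,"y":0,"z":0,"rx":0,"ry":0,"rz":0},{"fingers":0.085,"x":0,"y":0,"z":0,"rx":0,"ry":0,"rz":0},{"fingers":0.085,"x":0,"y":0,"z":-0.03,"rx":0,"ry":0,"rz":0},{"fingers":0.085,"x":0,"y":0,"z":-0.05,"rx":0,"ry":0,"rz":0},{"fingers":0.085,"x":0,"y":0,"z":-0.036,"rx":0,"ry":0,"rz":-10},{"fingers":0.085,"x":0,"y":0,"z":0,"rx":0,"ry":0,"rz":-10},{"fingers":0.085,"x":0,"y":0,"z":0,"rx":0,"ry":0,"rz":-10}]'
python3 -m jog '[{"fingers":0.085,"x":0,"y":0,"z":0,"rx":0,"ry":0,"rz":-10},{"fingers":0.085,"x":0,"y":0,"z":0,"rx":0,"ry":0,"rz":-10},{"fingers":0.085,"x":0,"y":0,"z":0,"rx":0,"ry":0,"rz":-10},{"fingers":0.085,"x":0,"y":0,"z":0,"rx":0,"ry":0,"rz":-10},{"fingers":0.085,"x":0,"y":0,"z":0,"rx":0,"ry":0,"rz":-10},{"fingers":0.085,"x":0,"y":0,"z":0,"rx":0,"ry":0,"rz":-7.4},{"fingers":0.085,"x":0.05,"y":0.0015,"z":0,"rx":0,"ry":0,"rz":0},{"fingers":0.085,"x":0.05,"y":0.0015,"z":0,"rx":0,"ry":0,"rz":0}]'
python3 -m jog '[{"fingers":0.085,"x":0.055,"y":0.0015,"z":0,"rx":0,"ry":0,"rz":0},{"fingers":0.085,"x":0.055,"y":0.0015,"z":0,"rx":0,"ry":0,"rz":0},{"fingers":0.085,"x":0.055,"y":0.0015,"z":0,"rx":0,"ry":0,"rz":0},{"fingers":0.085,"x":0.055,"y":0.0015,"z":0,"rx":0,"ry":0,"rz":0},{"fingers":0.085,"x":0.055,"y":0.0015,"z":0,"rx":0,"ry":0,"rz":0},{"fingers":0.085,"x":0.055,"y":0.0015,"z":0,"rx":0,"ry":0,"rz":0},{"fingers":0.085,"x":0,"y":0,"z":0,"rx":0,"ry":0,"rz":0},{"fingers":0.085,"x":0,"y":0,"z":0,"rx":0,"ry":0,"rz":0}]'
python3 - <<'E'
from h import *
p,d=r.grab_frame("top"); W=world("top",d)
cv2.imwrite("pics/t2.png",p[:,:,::-1])
near=lambda x,y,q:(np.hypot(W[...,0]-x,W[...,1]-y)<q)
m=near(.476,-.371,.09)&(W[...,2]>.022)&(W[...,2]<.06);print("placed yellow",rect(W[big(m)][:,:2]),np.median(W[m][:,2]))
m=near(.452,.192,.09)&(W[...,2]>.05)&(W[...,2]<.075);
if m.any():print("black",rect(W[big(m)][:,:2]),m.sum())
print([(e["xyz"],e["score"]) for e in r.landmark_of("ink_black","top")])
go(.4525,.192,.042,4)
E
```

```text
clock: 10.95
tcp_pos: [0.4755, -0.3719, 0.129]
orientation: [2.979, 0.994, 0.001]
contact_force: [-0.4, -0.0, -0.5]
grip_width: 0.0848
gripper_force: 0.0
clock: 11.95
tcp_pos: [0.4711, -0.271, 0.1281]
orientation: [-2.145, -2.295, -0.001]
contact_force: [-0.5, -0.1, -0.1]
grip_width: 0.0849
gripper_force: 0.0
clock: 12.95
tcp_pos: [0.4574, 0.0575, 0.1282]
orientation: [2.143, 2.297, -0.001]
contact_force: [0.1, 0.1, 0.2]
grip_width: 0.0852
gripper_force: 0.0
placed yellow [0.475, -0.372, 6.387, 130.452, 38.618] 0.03422946171493235
black [0.451, 0.19, -85.599, 129.816, 36.787] 750
[([0.4505, 0.1944, 0.0313], 0.98)]
t 13.05 tcp [0.4575 0.0564 0.1282] phi 3.8 tilt 0.05 w 0.0853
shift before turn mm [135.7   4.1  86.1] | rz -0.2 | after turn mm [135.6, 4.4, np.float64(86.2)]
```

View pics/t2.png

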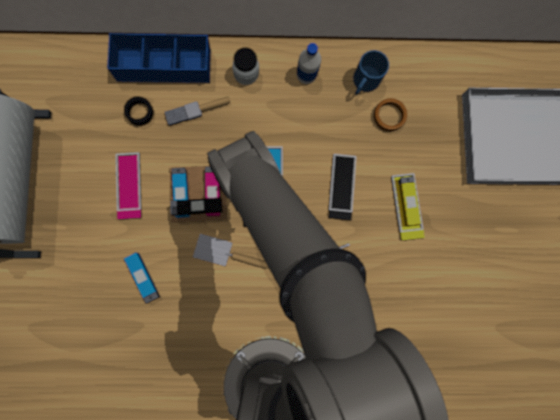

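The picture shows yellow down in its cradle at (411,203), with its top at z 0.034 as it should be. Black still lies at (199,207), undisturbed. Next is black.

```bash
python3 -m jog '[{"fingers":0.085,"x":0.05,"y":0.0015,"z":0,"rx":0,"ry":0,"rz":-0.2},{"fingers":0.085,"x":0.05,"y":0.0015,"z":0,"rx":0,"ry":0,"rz":0},{"fingers":0.085,"x":0.0357,"y":0.0012,"z":0.01,"rx":0,"ry":0,"rz":0},{"fingers":0.085,"x":0,"y":0,"z":0.01,"rx":0,"ry":0,"rz":0},{"fingers":0.085,"x":0,"y":0,"z":0,"rx":0,"ry":0,"rz":0}]'
python3 -c "
from h import *
go(.4525,.192,.042,4)"
```

```text
clock: 13.68
tcp_pos: [0.4517, 0.1915, 0.1074]
orientation: [-2.142, -2.298, 0.004]
contact_force: [0.6, -0.9, 0.4]
grip_width: 0.0848
gripper_force: 0.0
t 13.68 tcp [0.4517 0.1915 0.1074] phi 4.0 tilt 0.16 w 0.0848
shift before turn mm [ 0.6  1.  65.4] | rz 0.0 | after turn mm [0.5, 0.8, np.float64(65.4)]
```

```bash
python3 -m jog '[{"fingers":0.085,"x":0.0005,"y":0.001,"z":0.03,"rx":0,"ry":0,"rz":0},{"fingers":0.085,"x":0,"y":0,"z":0.022,"rx":0,"ry":0,"rz":0},{"fingers":0.085,"x":0,"y":0,"z":0.013,"rx":0,"ry":0,"rz":0},{"fingers":0.085,"x":0,"y":0,"z":0,"rx":0,"ry":0,"rz":0},{"fingers":0.03,"x":0,"y":0,"z":0,"rx":0,"ry":0,"rz":0},{"fingers":0.03,"x":0,"y":0,"z":0,"rx":0,"ry":0,"rz":0},{"fingers":0.03,"x":0,"y":0,"z":0,"rx":0,"ry":0,"rz":0},{"fingers":0.03,"x":0,"y":0,"z":0,"rx":0,"ry":0,"rz":0}]'
```

```text
clock: 14.68
tcp_pos: [0.4535, 0.1945, 0.0441]
orientation: [2.139, 2.3, 0.002]
contact_force: [-0.4, -0.8, 6.4]
grip_width: 0.0354
gripper_force: 40.9
```

```bash
python3 -m jog '[{"fingers":0.03,"x":0,"y":0,"z":-0.015,"rx":0,"ry":0,"rz":0},{"fingers":0.03,"x":0,"y":0,"z":-0.035,"rx":0,"ry":0,"rz":0},{"fingers":0.03,"x":0,"y":0,"z":-0.035,"rx":0,"ry":0,"rz":0},{"fingers":0.03,"x":0,"y":0,"z":0,"rx":0,"ry":0,"rz":-10},{"fingers":0.03,"x":0,"y":0,"z":0,"rx":0,"ry":0,"rz":-10},{"fingers":0.03,"x":0,"y":0,"z":0,"rx":0,"ry":0,"rz":-10},{"fingers":0.03,"x":0,"y":0,"z":0,"rx":0,"ry":0,"rz":-10},{"fingers":0.03,"x":0,"y":0,"z":0,"rx":0,"ry":0,"rz":-10}]'
python3 -m jog '[{"fingers":0.03,"x":0,"y":0,"z":0,"rx":0,"ry":0,"rz":-10},{"fingers":0.03,"x":0,"y":0,"z":0,"rx":0,"ry":0,"rz":-10},{"fingers":0.03,"x":0,"y":0,"z":0,"rx":0,"ry":0,"rz":-10},{"fingers":0.03,"x":0,"y":0,"z":0,"rx":0,"ry":0,"rz":-0.5},{"fingers":0.03,"x":0,"y":0,"z":0,"rx":0,"ry":0,"rz":0}]'
python3 -c "
from h import *
go(.5285,-.1965,.0132,84.5)"
```

```text
clock: 15.68
tcp_pos: [0.4528, 0.1942, 0.1291]
orientation: [0.957, 2.992, -0.0]
contact_force: [0.7, 0.6, -2.2]
grip_width: 0.0355
gripper_force: 40.5
clock: 16.3
tcp_pos: [0.453, 0.1942, 0.1287]
orientation: [0.151, 3.138, -0.0]
contact_force: [-0.2, 0.5, -1.0]
grip_width: 0.0351
gripper_force: 40.4
t 16.3 tcp [0.453  0.1942 0.1287] phi 84.5 tilt 0.01 w 0.0351
shift before turn mm [-112.8 -381.6  115.5] | rz -0.0 | after turn mm [-112.6, -381.6, np.float64(115.5)]
```

```bash
python3 -m jog '[{"fingers":0.03,"x":-0.0135,"y":-0.0457,"z":0,"rx":0,"ry":0,"rz":0},{"fingers":0.03,"x":-0.0141,"y":-0.048,"z":0,"rx":0,"ry":0,"rz":0},{"fingers":0.03,"x":-0.0141,"y":-0.048,"z":0,"rx":0,"ry":0,"rz":0},{"fingers":0.03,"x":-0.0141,"y":-0.048,"z":0,"rx":0,"ry":0,"rz":0},{"fingers":0.03,"x":-0.0141,"y":-0.048,"z":0,"rx":0,"ry":0,"rz":0},{"fingers":0.03,"x":-0.0141,"y":-0.048,"z":0,"rx":0,"ry":0,"rz":0},{"fingers":0.03,"x":-0.0141,"y":-0.048,"z":0,"rx":0,"ry":0,"rz":0},{"fingers":0.03,"x":-0.0141,"y":-0.048,"z":0,"rx":0,"ry":0,"rz":0}]'
python3 -m jog '[{"fingers":0.03,"x":0,"y":0,"z":0.02,"rx":0,"ry":0,"rz":0},{"fingers":0.03,"x":0,"y":0,"z":0.04,"rx":0,"ry":0,"rz":0},{"fingers":0.03,"x":0,"y":0,"z":0.02,"rx":0,"ry":0,"rz":0},{"fingers":0.03,"x":0,"y":0,"z":0.0,"rx":0,"ry":0,"rz":0},{"fingers":0.03,"x":0,"y":0,"z":0,"rx":0,"ry":0,"rz":0}]'
python3 -c "
from h import *
go(.5285,-.1965,.0141,84.5)"
```

```text
clock: 17.3
tcp_pos: [0.5294, -0.1978, 0.1287]
orientation: [0.15, 3.138, -0.001]
contact_force: [0.4, 1.1, -1.1]
grip_width: 0.0351
gripper_force: 40.5
clock: 17.92
tcp_pos: [0.5302, -0.1957, 0.0495]
orientation: [0.145, 3.137, -0.0]
contact_force: [0.7, -0.1, -1.0]
grip_width: 0.0353
gripper_force: 40.5
t 17.93 tcp [ 0.5302 -0.1957  0.0495] phi 84.7 tilt 0.09 w 0.0353
shift before turn mm [ 1.6 -0.9 35.4] | rz 0.2 | after turn mm [1.6, -1.0, np.float64(35.4)]
```

```bash
python3 -m jog '[{"fingers":0.03,"x":0.0016,"y":-0.001,"z":0.015,"rx":0,"ry":0,"rz":0.2},{"fingers":0.03,"x":0,"y":0,"z":0.01,"rx":0,"ry":0,"rz":0},{"fingers":0.03,"x":0,"y":0,"z":0.005,"rx":0,"ry":0,"rz":0},{"fingers":0.03,"x":0,"y":0,"z":0.003,"rx":0,"ry":0,"rz":0},{"fingers":0.03,"x":0,"y":0,"z":0.0015,"rx":0,"ry":0,"rz":0},{"fingers":0.03,"x":0,"y":0,"z":0.0007,"rx":0,"ry":0,"rz":0},{"fingers":0.03,"x":0,"y":0,"z":0,"rx":0,"ry":0,"rz":0}]'
python3 -m jog '[{"fingers":0.03,"x":0,"y":0,"z":0.0007,"rx":0,"ry":0,"rz":0},{"fingers":0.03,"x":0,"y":0,"z":0,"rx":0,"ry":0,"rz":0}]'
```

```text
clock: 18.8
tcp_pos: [0.5276, -0.1969, 0.0142]
orientation: [-0.152, -3.138, 0.001]
contact_force: [-3.4, 1.3, 7.8]
grip_width: 0.035
gripper_force: 41.6
clock: 19.05
tcp_pos: [0.5276, -0.1969, 0.0142]
orientation: [-0.152, -3.138, 0.002]
contact_force: [-6.2, 0.7, 14.4]
grip_width: 0.0349
gripper_force: 42.5
```

```bash
python3 -m jog '[{"fingers":0.05,"x":0,"y":0,"z":-0.0005,"rx":0,"ry":0,"rz":0},{"fingers":0.06,"x":0,"y":0,"z":0,"rx":0,"ry":0,"rz":0},{"fingers":0.085,"x":0,"y":0,"z":0,"rx":0,"ry":0,"rz":0},{"fingers":0.085,"x":0,"y":0,"z":-0.03,"rx":0,"ry":0,"rz":0},{"fingers":0.085,"x":0,"y":0,"z":-0.05,"rx":0,"ry":0,"rz":0},{"fingers":0.085,"x":0,"y":0,"z":-0.016,"rx":0,"ry":0,"rz":-9.5},{"fingers":0.085,"x":0.003,"y":0.055,"z":0,"rx":0,"ry":0,"rz":0},{"fingers":0.085,"x":0.003,"y":0.055,"z":0,"rx":0,"ry":0,"rz":0}]'
python3 -m jog '[{"fingers":0.085,"x":0.003,"y":0.055,"z":0,"rx":0,"ry":0,"rz":0},{"fingers":0.085,"x":0.003,"y":0.055,"z":0,"rx":0,"ry":0,"rz":0},{"fingers":0.085,"x":0,"y":0,"z":0,"rx":0,"ry":0,"rz":0}]'
python3 - <<'E'
from h import *
p,d=r.grab_frame("top"); W=world("top",d)
cv2.imwrite("pics/t3.png",p[:,:,::-1])
near=lambda x,y,q:(np.hypot(W[...,0]-x,W[...,1]-y)<q)
m=near(.528,-.197,.09)&(W[...,2]>.022)&(W[...,2]<.06);print("placed black",rect(W[big(m)][:,:2]),np.median(W[m][:,2]))
for n,x,y in(("magenta",.498,.152),("cyan",.493,.238)):
    m=near(x,y,.09)&(W[...,2]>.022)&(W[...,2]<.05)&(abs(W[...,1]-y-.07*(W[...,0]-x))<.033);print(n,rect(W[big(m)][:,:2]),m.sum(),np.median(W[m][:,2]))
    print([(np.round(e["xyz"],3),e["score"]) for e in r.landmark_of("ink_"+n,"top")])
go(.4985,.152,.014,94)
E
```

```text
clock: 20.05
tcp_pos: [0.514, -0.0871, 0.1092]
orientation: [-0.105, 3.139, 0.0]
contact_force: [0.4, 1.4, 1.1]
grip_width: 0.085
gripper_force: 0.0
clock: 20.42
tcp_pos: [0.4998, 0.0269, 0.1096]
orientation: [-0.122, 3.138, 0.003]
contact_force: [-0.1, -0.8, -0.2]
grip_width: 0.085
gripper_force: 0.0
placed black [0.558, -0.201, -5.781, 71.527, 36.329] 0.03452245254269792
magenta [0.497, 0.153, 2.636, 130.024, 36.367] 682 0.03461094130578046
[(array([0.499, 0.152, 0.006]), 0.57)]
cyan [0.493, 0.238, 5.286, 129.346, 37.12] 703 0.034786337445186
[(array([0.496, 0.238, 0.01 ]), 0.74), (array([0.271, 0.334, 0.004]), 0.68)]
t 20.57 tcp [0.5004 0.0208 0.1088] phi 93.9 tilt 0.04 w 0.0846
shift before turn mm [ -7.1 131.1  94.7] | rz -0.1 | after turn mm [-7.3, 131.1, np.float64(94.8)]
```

View pics/t3.png

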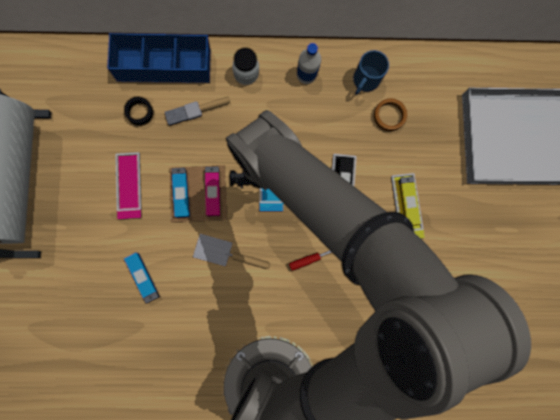

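Magenta is at (212,192) and cyan at (180,194), both clear. Black lies inside its cradle near (344,178), partly hidden. I'll take magenta now.

```bash
python3 -m jog '[{"fingers":0.085,"x":-0.002,"y":0.045,"z":0,"rx":0,"ry":0,"rz":0.5},{"fingers":0.085,"x":-0.002,"y":0.045,"z":0,"rx":0,"ry":0,"rz":0},{"fingers":0.085,"x":-0.002,"y":0.0413,"z":0.01,"rx":0,"ry":0,"rz":0},{"fingers":0.085,"x":0,"y":0,"z":0.02,"rx":0,"ry":0,"rz":0},{"fingers":0.085,"x":0,"y":0,"z":0,"rx":0,"ry":0,"rz":0}]'
python3 -c "
from h import *
go(.4975,.1525,.0135,93.3)"
```

```text
clock: 21.2
tcp_pos: [0.4972, 0.1505, 0.0772]
orientation: [0.092, -3.137, 0.003]
contact_force: [0.2, -0.3, 0.5]
grip_width: 0.0849
gripper_force: 0.0
t 21.2 tcp [0.4972 0.1505 0.0772] phi 93.3 tilt 0.24 w 0.0849
shift before turn mm [-0.6  2.1 63.7] | rz 0.0 | after turn mm [-0.4, 2.0, np.float64(63.7)]
```

```bash
python3 -m jog '[{"fingers":0.085,"x":-0.0005,"y":0.002,"z":0.03,"rx":0,"ry":0,"rz":0},{"fingers":0.085,"x":0,"y":0,"z":0.02,"rx":0,"ry":0,"rz":0},{"fingers":0.085,"x":0,"y":0,"z":0.0125,"rx":0,"ry":0,"rz":0},{"fingers":0.085,"x":0,"y":0,"z":0,"rx":0,"ry":0,"rz":0},{"fingers":0.03,"x":0,"y":0,"z":0,"rx":0,"ry":0,"rz":0},{"fingers":0.03,"x":0,"y":0,"z":0,"rx":0,"ry":0,"rz":0},{"fingers":0.03,"x":0,"y":0,"z":0,"rx":0,"ry":0,"rz":0},{"fingers":0.03,"x":0,"y":0,"z":0,"rx":0,"ry":0,"rz":0}]'
```

```text
clock: 22.2
tcp_pos: [0.4989, 0.1553, 0.0172]
orientation: [-0.095, 3.139, 0.0]
contact_force: [-0.7, -1.2, 6.3]
grip_width: 0.0351
gripper_force: 40.9
```

```bash
python3 -m jog '[{"fingers":0.03,"x":0,"y":0,"z":-0.015,"rx":0,"ry":0,"rz":0},{"fingers":0.03,"x":0,"y":0,"z":-0.035,"rx":0,"ry":0,"rz":0},{"fingers":0.03,"x":0,"y":0,"z":-0.035,"rx":0,"ry":0,"rz":0},{"fingers":0.03,"x":0,"y":0,"z":0,"rx":0,"ry":0,"rz":0},{"fingers":0.03,"x":0,"y":0,"z":0,"rx":0,"ry":0,"rz":0}]'
python3 -c "
from h import *
go(.5265,.3835,.0135,93.5)"
```

```text
clock: 22.82
tcp_pos: [0.4979, 0.1544, 0.1012]
orientation: [0.095, -3.14, 0.001]
contact_force: [0.1, -0.4, -1.0]
grip_width: 0.035
gripper_force: 40.3
t 22.82 tcp [0.4979 0.1544 0.1012] phi 93.4 tilt 0.05 w 0.035
shift before turn mm [-42.3 227.   87.5] | rz -0.1 | after turn mm [-42.5, 226.9, np.float64(87.7)]
```

```bash
python3 -m jog '[{"fingers":0.03,"x":-0.0085,"y":0.0454,"z":0,"rx":0,"ry":0,"rz":0},{"fingers":0.03,"x":-0.0085,"y":0.0454,"z":0,"rx":0,"ry":0,"rz":0},{"fingers":0.03,"x":-0.0085,"y":0.0454,"z":0,"rx":0,"ry":0,"rz":0},{"fingers":0.03,"x":-0.0085,"y":0.0454,"z":0,"rx":0,"ry":0,"rz":0},{"fingers":0.03,"x":-0.0085,"y":0.0454,"z":0,"rx":0,"ry":0,"rz":0},{"fingers":0.03,"x":0,"y":0,"z":0.03,"rx":0,"ry":0,"rz":0},{"fingers":0.03,"x":0,"y":0,"z":0.02,"rx":0,"ry":0,"rz":0},{"fingers":0.03,"x":0,"y":0,"z":0,"rx":0,"ry":0,"rz":0}]'
python3 -c "
from h import *
go(.5265,.3835,.0172,93.5)"
```

```text
clock: 23.82
tcp_pos: [0.5258, 0.3818, 0.0485]
orientation: [0.094, -3.136, 0.006]
contact_force: [-0.6, 0.0, -1.6]
grip_width: 0.0351
gripper_force: 40.4
t 23.82 tcp [0.5258 0.3818 0.0485] phi 93.4 tilt 0.33 w 0.0351
shift before turn mm [-0.9  1.8 31.3] | rz -0.1 | after turn mm [-0.8, 1.7, np.float64(31.3)]
```

```bash
python3 -m jog '[{"fingers":0.03,"x":-0.0009,"y":0.0018,"z":0.013,"rx":0,"ry":0,"rz":0},{"fingers":0.03,"x":0,"y":0,"z":0.008,"rx":0,"ry":0,"rz":0},{"fingers":0.03,"x":0,"y":0,"z":0.004,"rx":0,"ry":0,"rz":0},{"fingers":0.03,"x":0,"y":0,"z":0.003,"rx":0,"ry":0,"rz":0},{"fingers":0.03,"x":0,"y":0,"z":0.0015,"rx":0,"ry":0,"rz":0},{"fingers":0.03,"x":0,"y":0,"z":0.0007,"rx":0,"ry":0,"rz":0},{"fingers":0.03,"x":0,"y":0,"z":0,"rx":0,"ry":0,"rz":0}]'
python3 -m jog '[{"fingers":0.03,"x":0,"y":0,"z":0.0007,"rx":0,"ry":0,"rz":0},{"fingers":0.03,"x":0,"y":0,"z":0,"rx":0,"ry":0,"rz":0}]'
```

```text
clock: 24.7
tcp_pos: [0.5279, 0.3861, 0.0215]
orientation: [-0.095, 3.14, 0.0]
contact_force: [0.8, -0.3, -2.1]
grip_width: 0.0349
gripper_force: 40.5
clock: 24.95
tcp_pos: [0.5279, 0.3861, 0.0206]
orientation: [-0.095, 3.14, -0.0]
contact_force: [-0.7, -0.2, -1.1]
grip_width: 0.0348
gripper_force: 40.5
```

```bash
python3 -m jog '[{"fingers":0.03,"x":0.0012,"y":-0.0025,"z":0,"rx":0,"ry":0,"rz":0},{"fingers":0.03,"x":0,"y":0,"z":0.0015,"rx":0,"ry":0,"rz":0},{"fingers":0.03,"x":0,"y":0,"z":0.001,"rx":0,"ry":0,"rz":0},{"fingers":0.03,"x":0,"y":0,"z":0,"rx":0,"ry":0,"rz":0}]'
python3 -m jog '[{"fingers":0.03,"x":0,"y":0,"z":0.0008,"rx":0,"ry":0,"rz":0},{"fingers":0.03,"x":0,"y":0,"z":0,"rx":0,"ry":0,"rz":0}]'
```

```text
clock: 25.45
tcp_pos: [0.5267, 0.3834, 0.0179]
orientation: [0.095, -3.14, 0.0]
contact_force: [0.3, 0.1, -1.7]
grip_width: 0.0349
gripper_force: 40.5
clock: 25.7
tcp_pos: [0.5268, 0.3836, 0.0173]
orientation: [-0.095, 3.14, 0.0]
contact_force: [-1.0, -0.6, -1.5]
grip_width: 0.0352
gripper_force: 40.5
```

```bash
python3 -m jog '[{"fingers":0.03,"x":0,"y":0,"z":0.0007,"rx":0,"ry":0,"rz":0},{"fingers":0.03,"x":0,"y":0,"z":0,"rx":0,"ry":0,"rz":0}]'
```

```text
clock: 25.95
tcp_pos: [0.5268, 0.3836, 0.0173]
orientation: [-0.095, 3.14, -0.0]
contact_force: [-1.1, -1.8, 5.9]
grip_width: 0.035
gripper_force: 41.2
```

```bash
python3 -m jog '[{"fingers":0.05,"x":0,"y":0,"z":-0.0005,"rx":0,"ry":0,"rz":0},{"fingers":0.06,"x":0,"y":0,"z":0,"rx":0,"ry":0,"rz":0},{"fingers":0.085,"x":0,"y":0,"z":0,"rx":0,"ry":0,"rz":0},{"fingers":0.085,"x":0,"y":0,"z":-0.03,"rx":0,"ry":0,"rz":0},{"fingers":0.085,"x":0,"y":0,"z":-0.05,"rx":0,"ry":0,"rz":-1},{"fingers":0.085,"x":0.0147,"y":-0.0477,"z":0,"rx":0,"ry":0,"rz":0},{"fingers":0.085,"x":0.0147,"y":-0.0477,"z":0,"rx":0,"ry":0,"rz":0},{"fingers":0.085,"x":0.0147,"y":-0.0477,"z":0,"rx":0,"ry":0,"rz":0}]'
python3 -m jog '[{"fingers":0.085,"x":0,"y":0,"z":0.01,"rx":0,"ry":0,"rz":0},{"fingers":0.085,"x":0,"y":0,"z":0,"rx":0,"ry":0,"rz":0},{"fingers":0.085,"x":0,"y":0,"z":0,"rx":0,"ry":0,"rz":0}]'
python3 -c "
from h import *
go(.493,.238,.0135,94.5)
p,d=r.grab_frame('top'); W=world('top',d)
m=(np.hypot(W[...,0]-.526,W[...,1]-.3835)<.09)&(W[...,2]>.022)&(W[...,2]<.06);print('placed magenta',rect(W[big(m)][:,:2]),np.median(W[m][:,2]))
"
```

```text
clock: 26.95
tcp_pos: [0.4937, 0.236, 0.0972]
orientation: [-0.123, 3.139, -0.0]
contact_force: [0.7, -0.1, -0.0]
grip_width: 0.0847
gripper_force: 0.0
clock: 27.32
tcp_pos: [0.494, 0.2393, 0.0874]
orientation: [-0.125, 3.139, 0.002]
contact_force: [0.7, -0.1, 0.5]
grip_width: 0.0851
gripper_force: 0.0
t 27.32 tcp [0.494  0.2393 0.0874] phi 94.6 tilt 0.09 w 0.0851
shift before turn mm [ 1.2 -1.3 73.9] | rz 0.1 | after turn mm [1.1, -1.2, np.float64(73.9)]
placed magenta [0.505, 0.382, 3.281, 91.248, 37.983] 0.034811955846528075
```

```bash
python3 -m jog '[{"fingers":0.085,"x":0.001,"y":-0.0012,"z":0.03,"rx":0,"ry":0,"rz":0},{"fingers":0.085,"x":0,"y":0,"z":0.028,"rx":0,"ry":0,"rz":0},{"fingers":0.085,"x":0,"y":0,"z":0.0155,"rx":0,"ry":0,"rz":0},{"fingers":0.085,"x":0,"y":0,"z":0,"rx":0,"ry":0,"rz":0},{"fingers":0.03,"x":0,"y":0,"z":0,"rx":0,"ry":0,"rz":0},{"fingers":0.03,"x":0,"y":0,"z":0,"rx":0,"ry":0,"rz":0},{"fingers":0.03,"x":0,"y":0,"z":0,"rx":0,"ry":0,"rz":0},{"fingers":0.03,"x":0,"y":0,"z":0,"rx":0,"ry":0,"rz":0}]'
```

```text
clock: 28.38
tcp_pos: [0.4937, 0.2365, 0.0145]
orientation: [-0.122, 3.138, 0.001]
contact_force: [-1.4, -0.7, 6.5]
grip_width: 0.0351
gripper_force: 41.1
```

```bash
python3 -m jog '[{"fingers":0.03,"x":0,"y":0,"z":-0.015,"rx":0,"ry":0,"rz":0},{"fingers":0.03,"x":0,"y":0,"z":-0.035,"rx":0,"ry":0,"rz":0},{"fingers":0.03,"x":0,"y":0,"z":-0.035,"rx":0,"ry":0,"rz":4.2},{"fingers":0.03,"x":0,"y":0,"z":0,"rx":0,"ry":0,"rz":0},{"fingers":0.03,"x":0,"y":0,"z":0,"rx":0,"ry":0,"rz":0}]'
python3 -c "
from h import *
go(.5495,-.002,.0145,90.3)"
```

```text
clock: 29.0
tcp_pos: [0.4928, 0.2355, 0.0984]
orientation: [0.008, -3.141, 0.001]
contact_force: [-0.3, -0.5, -1.5]
grip_width: 0.0353
gripper_force: 40.3
t 29.0 tcp [0.4928 0.2355 0.0984] phi 90.3 tilt 0.05 w 0.0353
shift before turn mm [ -55.5 -237.7   84.1] | rz -0.0 | after turn mm [-55.4, -237.8, np.float64(83.9)]
```

```bash
python3 -m jog '[{"fingers":0.03,"x":-0.011,"y":-0.0475,"z":0,"rx":0,"ry":0,"rz":0},{"fingers":0.03,"x":-0.011,"y":-0.0475,"z":0,"rx":0,"ry":0,"rz":0},{"fingers":0.03,"x":-0.011,"y":-0.0475,"z":0,"rx":0,"ry":0,"rz":0},{"fingers":0.03,"x":-0.011,"y":-0.0475,"z":0,"rx":0,"ry":0,"rz":0},{"fingers":0.03,"x":-0.011,"y":-0.0475,"z":0,"rx":0,"ry":0,"rz":0},{"fingers":0.03,"x":0,"y":0,"z":0.03,"rx":0,"ry":0,"rz":0},{"fingers":0.03,"x":0,"y":0,"z":0.02,"rx":0,"ry":0,"rz":0},{"fingers":0.03,"x":0,"y":0,"z":0,"rx":0,"ry":0,"rz":0}]'
python3 -m jog '[{"fingers":0.03,"x":0,"y":0,"z":0,"rx":0,"ry":0,"rz":0},{"fingers":0.03,"x":0,"y":0,"z":0,"rx":0,"ry":0,"rz":0}]'
python3 -c "
from h import *
go(.5495,-.002,.0145,90.3)"
```

```text
clock: 30.0
tcp_pos: [0.5472, -0.0002, 0.0466]
orientation: [0.011, -3.137, -0.001]
contact_force: [0.5, -0.7, -1.1]
grip_width: 0.0352
gripper_force: 40.3
clock: 30.25
tcp_pos: [0.5498, -0.0004, 0.0495]
orientation: [-0.009, 3.14, 0.0]
contact_force: [0.3, 0.5, -0.3]
grip_width: 0.0351
gripper_force: 40.3
t 30.25 tcp [ 5.498e-01 -4.000e-04  4.950e-02] phi 90.3 tilt 0.08 w 0.0351
shift before turn mm [ 0.3 -1.6 35. ] | rz 0.0 | after turn mm [0.3, -1.6, np.float64(35.0)]
```

```bash
python3 -m jog '[{"fingers":0.03,"x":0,"y":-0.0015,"z":0.015,"rx":0,"ry":0,"rz":0},{"fingers":0.03,"x":0,"y":0,"z":0.01,"rx":0,"ry":0,"rz":0},{"fingers":0.03,"x":0,"y":0,"z":0.005,"rx":0,"ry":0,"rz":0},{"fingers":0.03,"x":0,"y":0,"z":0.003,"rx":0,"ry":0,"rz":0},{"fingers":0.03,"x":0,"y":0,"z":0.001,"rx":0,"ry":0,"rz":0},{"fingers":0.03,"x":0,"y":0,"z":0,"rx":0,"ry":0,"rz":0},{"fingers":0.03,"x":0,"y":0,"z":0,"rx":0,"ry":0,"rz":0}]'
python3 -m jog '[{"fingers":0.03,"x":0,"y":0,"z":0.0007,"rx":0,"ry":0,"rz":0},{"fingers":0.03,"x":0,"y":0,"z":0,"rx":0,"ry":0,"rz":0}]'
```

```text
clock: 31.12
tcp_pos: [0.5494, -0.0026, 0.0148]
orientation: [-0.007, 3.141, -0.0]
contact_force: [0.6, 0.7, -1.6]
grip_width: 0.0351
gripper_force: 40.3
clock: 31.38
tcp_pos: [0.5494, -0.0026, 0.0146]
orientation: [-0.007, 3.141, -0.001]
contact_force: [-1.7, -0.4, 4.9]
grip_width: 0.0356
gripper_force: 41.0
```

Cyan is in contact with the floor. I'll release, rise and back away to a spot that leaves all four cradles in view.

```bash
python3 -m jog '[{"fingers":0.05,"x":0,"y":0,"z":-0.0005,"rx":0,"ry":0,"rz":0},{"fingers":0.06,"x":0,"y":0,"z":0,"rx":0,"ry":0,"rz":0},{"fingers":0.085,"x":0,"y":0,"z":0,"rx":0,"ry":0,"rz":0},{"fingers":0.085,"x":0,"y":0,"z":-0.03,"rx":0,"ry":0,"rz":0},{"fingers":0.085,"x":0,"y":0,"z":-0.05,"rx":0,"ry":0,"rz":0},{"fingers":0.085,"x":0,"y":0.04,"z":-0.05,"rx":0,"ry":0,"rz":0},{"fingers":0.085,"x":0,"y":0.055,"z":-0.03,"rx":0,"ry":0,"rz":0},{"fingers":0.085,"x":0,"y":0.055,"z":0,"rx":0,"ry":0,"rz":0}]'
python3 -m jog '[{"fingers":0.085,"x":0,"y":0.02,"z":0,"rx":0,"ry":0,"rz":0},{"fingers":0.085,"x":0,"y":0.02,"z":0,"rx":0,"ry":0,"rz":0},{"fingers":0.085,"x":0,"y":0,"z":0,"rx":0,"ry":0,"rz":0},{"fingers":0.085,"x":0,"y":0,"z":0,"rx":0,"ry":0,"rz":0}]'
python3 - <<'E'
from h import *
for c in("top","side"):
    p,d=r.grab_frame(c); W=world(c,d); cv2.imwrite(f"pics/{c}9.png",p[:,:,::-1])
    for n,x,y in(("cyan",.5495,-.002),("magenta",.5265,.3835),("yellow",.476,-.371),("black",.5285,-.1965)):
        m=(np.hypot(W[...,0]-x,W[...,1]-y)<.09)&(W[...,2]>.025)&(W[...,2]<.045)
        print(c,n,rect(W[big(m)][:,:2]) if m.any() else None,np.median(W[m][:,2]).round(4))
        print([(np.round(e["xyz"],3).tolist(),round(e["score"],2)) for e in r.landmark_of("ink_"+n,c)])
E
```

```text
clock: 32.38
tcp_pos: [0.5501, 0.1482, 0.1761]
orientation: [-0.005, 3.136, 0.002]
contact_force: [0.9, 0.4, 0.2]
grip_width: 0.085
gripper_force: 0.0
clock: 32.88
tcp_pos: [0.5484, 0.1852, 0.1729]
orientation: [0.006, -3.141, 0.001]
contact_force: [0.5, -0.6, -0.4]
grip_width: 0.0854
gripper_force: 0.0
top cyan None nan
[([0.27, 0.332, 0.005], 0.87)]
top magenta [0.525, 0.382, 2.943, 130.518, 38.581] 0.0348
[([0.524, 0.385, 0.003], 0.89)]
top yellow [0.474, -0.372, 6.296, 129.971, 37.794] 0.0344
[([0.478, -0.371, 0.006], 0.7)]
top black [0.543, -0.199, -5.254, 102.784, 37.346] 0.0348
[([0.531, -0.198, 0.001], 0.98), ([0.477, -0.373, 0.004], 0.6)]
side cyan [0.539, -0.001, 1.327, 111.311, 40.742] 0.0332
[([0.271, 0.33, -0.001], 0.79), ([0.55, -0.003, 0.001], 0.71), ([0.526, 0.384, 0.005], 0.35)]
side magenta [0.525, 0.384, 1.656, 130.382, 38.841] 0.0329
[([0.527, 0.385, 0.003], 0.72)]
side yellow [0.474, -0.37, 4.684, 127.384, 41.471] 0.033
[([0.478, -0.371, 0.003], 0.77)]
side black [0.528, -0.196, -4.745, 130.671, 41.407] 0.0328
[([0.531, -0.196, 0.002], 0.94)]
  return _methods._mean(a, axis=axis, dtype=dtype,
  ret = ret.dtype.type(ret / rcount)
```

View pics/top9.png

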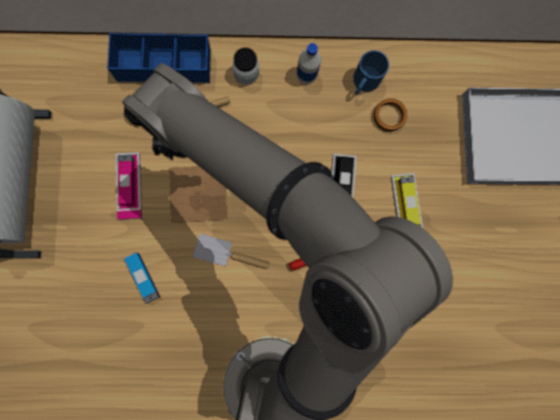

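View pics/side9.png

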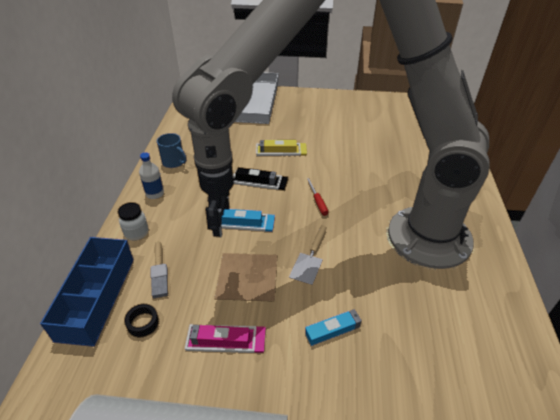

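The side view shows all four cartridges flat in their own cradles: yellow (281,146), black (257,178), cyan (243,218) and magenta (222,336). The look-alike at (333,327) hasn't moved. The measured centres are within a few mm of the cradles', so I'm handing in.

```bash
python3 -c "
from bench import r
print(r.hand_in())"
```

```text
the job is handed in; nothing more can be done
None
```

All four cartridges are laid flat in the cradles of their own colour and the job is handed in at about 33 s on the clock; hand-in returned no verdict, but my last images put each within a few mm of its cradle's centre.

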